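# Find the acid-free case by the mark on its base

### The job

Two look-alike lidded board cases stand on the table, each with a stamp hidden under its base. Tip both over backwards, away from the robot, so that they lie on their backs with their bases towards the robot and can be read; then lay the one stamped with a round disc (acid-free board) in the open box tray, and leave the one stamped with a bar lying where it fell. Do not disturb the paste jar.

Things in the scene. Friction and masses are not known exactly. Their poses are not given: they have to be found in the camera images.
- disc_case_mid (a point): Brown lidded board case, 50 mm deep (its x, away from the robot), 60 wide (y), 96 tall (z, base to lid), 0.09 kg; pale lid seam 65 mm up, blank white label in front. Stands on its base. Point: its middle, 48 mm up standing, 25 mm lying. Pushed high on its front, it tips over its back lower edge, hardly sliding. White base with black round disc, 40 mm across; else like the other case.
- bar_case_mid (a point): Brown lidded board case, 50 mm deep (its x, away from the robot), 60 wide (y), 96 tall (z, base to lid), 0.09 kg; pale lid seam 65 mm up, blank white label in front. Stands on its base. Point: its middle, 48 mm up standing, 25 mm lying. Pushed high on its front, it tips over its back lower edge, hardly sliding. White base with black bar, 50 by 9 mm (along y); else like the other case.
- tray_in (a point): empty, open tray of brown board fixed on the table to the robot's right; inside 222 mm (its x, away from the robot) by 395 mm (its y, to the left) with walls 4 mm thick whose rims stand 67 mm above the table. The point is the centre of its inner floor, 3 mm above the table.
- paste_jar_mid (a point): bystander: white paste jar with a black screw cap, 64 mm across, 68 mm tall, standing to the left of the cases; the point is its middle. Leave it alone. A bobbin of thread (33 mm across, 42 mm tall), a reel of tape and a label pad also stand about and are not needed.
Not all that is in view belongs to the job. What is shaped like the part that bears bar_case_mid but orange is not meant.

How it is judged (in metres and radians):
On the way:
1. both cases lie on their backs on the table, bases towards the robot, and neither is in the tray yet (angle between each of disc_case_mid, bar_case_mid's own x axis and vertical above 2.8 rad and height (world z) of each of disc_case_mid, bar_case_mid below 0.035 m and distance of each of disc_case_mid, bar_case_mid from where it was at the start of the episode below 0.15 m), for 0.2 s.
At the end, for the whole second after the job is handed in: The disc-stamped case lies at rest on one of its sides on the tray's floor (its middle less than 40 mm above that floor); the bar-stamped case lies at rest on its back on the table where it fell, base towards the robot (within about 20 degrees of flat, its middle within 150 mm of where it started) (x of disc_case_mid in the frame of tray_in between -0.105 and 0.105 m and y of disc_case_mid in the frame of tray_in between -0.19 and 0.19 m and z of disc_case_mid in the frame of tray_in below 0.04 m and linear speed of each of disc_case, bar_case below 0.03 m/s and distance of bar_case_mid from where it was at the start of the episode below 0.15 m and angle between bar_case_mid's own x axis and vertical above 2.8 rad and height (world z) of bar_case_mid below 0.035 m); the robot touches nothing.
It fails at once if the paste jar is moved more than 30 mm (distance of paste_jar_mid from where it was at the start of the episode above 0.03 m).
It also fails if it takes over 54 s, if anything falls off the work surface, if the arm or the gripper's body presses on something with over 40 N, if the wrist force passes 120 N, or if a joint passes its speed limit or range.

### The arm

A 6-joint arm with a two-finger parallel gripper is mounted at the origin on the work surface; the furniture and walls round the work are solid. World frame = base frame: x ahead of the robot, y to its left, z up, the work surface at z = 0. Lengths are in mm, angles in degrees, forces in N, time in s.
With the tool pointing down it reaches from about 300 to 850 mm from the base axis. Payload 4.2 kg.
Tool frame: the origin (TCP) lies on the centre line of the jaws, within the pads' length; the fingertips stand 14 mm ahead of it and the grasp point (between the pads) lies 5 mm behind it; z points along the fingers, y is the line along which they close (so a half turn about z gives the same grasp; the last joint's range is limited). The gripper opens to 91 mm and grips with 3 to 60 N. Pads are 32 mm wide; open, the fingers measure 118 mm over their backs; the gripper's body (76 mm by 178 mm) begins 60 mm behind the grasp point.
Start: joints at [-1.146, 18.312, 89.639, -0, 72.044, -1.146], TCP at [575.015, 0, 227.976] pointing down, gripper open.
Joint ranges: [-177.97, 177.97], [-48.28, 115.42], [12.27, 149.76], [-77.06, 257.06], [2.81, 150.46], [-146.56, 146.56]. Speed limits (degrees/s): [147.25, 147.25, 180, 180, 180, 180].

### API

Orientations are given as [roll, pitch, yaw] about the fixed x, y, z axes, in that order (R = Rz(yaw) Ry(pitch) Rx(roll)).
In Python, from workcell import env gives the robot as it stands.
- The arm moves only by the tool arm_command, never from a script. Its argument "motion" is a list of rows, each an object with "offset": the shift along the tool's x, y, z in m, a list of three; "spin": the turn about the tool's z in rad. In form: [{"offset": [tx, ty, tz], "spin": spin}, ...]. A call has 1 to 5 rows; each row shifts and turns the commanded pose from where the row before left it, along the tool's axes as they then stand; what a row does not reach is not made up. A row lasts 1/8 s, in which the tool goes at most 62.5 mm and 10.7 degrees, less where a joint would pass 70% of its speed; a pose out of reach is approached as far as the arm can. A call with a gripper value outside its range is refused whole. "jaw" is the finger opening in m, from 0 to 0.0912, set as the call begins (left out, the last holds). The fingers move at their own pace and stop on an object; "newtons" is the grip in N (left out, the last holds). Time passes only in rows, so rows that do not move let the fingers close. It gives the time, the measured TCP pose, the force, the opening and the grip force at its end, in the units of the state.
- env.state(): the state, without advancing time (a new reading comes with each control period).
- env.grab_frame(name): name is "scene" or "side" or "wrist"; returns (picture, depth): 480x640x3 uint8, blue, green, red; 480x640 float32, mm along the optical axis (not along the pixel's ray), 0 where there is no reading.
- env.camera_model(name): a dict with "fx", "fy", "cx", "cy" (pixels), "eye" and "rotation" of the camera in the world; the wrist camera has in their place "hand_eye" (4x4, takes a point from camera to tool coordinates, whose origin is the TCP and whose axes are the flange's). Camera axes: x right, y down, z forward; pixel columns grow to the right and rows downward; lengths in mm; the calibration is good to about 2 mm. A picture is of the moment at which its call begins: read the wrist's pose just before it. camera_model takes no time and is no camera call.
- env.job_done(): hands the job in; it is judged then, once.
Trained networks look in the newest picture that a camera, given by its name, has taken for a name from the list of things; names that differ only in an ending like _2 or _b are one class to them, and where a whole thing is asked for, a point or a joint stands for the part that bears it (a point fixed in the world has none). Each returns a list of dicts, best first, with "score" (0 to 1); they miss things now and then, are a little off and sometimes report something else, mostly with a low value. They report only what shows in the picture. A call takes as long as a camera call. They do not tell look-alikes from the thing itself.
- env.boxes_of(camera, target): "bbox" ([left, top, right, bottom] in pixels, round what is visible of it).
- env.pinpoint(camera, target): "location" ([column, row] in pixels: a listed point, or the origin of a listed thing).
The state is a dict: "time_s": time; "qpos": joint angles; "qvel": joint speeds; "effort": joint torques, N m; "ee_pos": TCP position; "ee_rot": TCP orientation; "force": force on the tool from outside, world axes, zero at the start; "torque": the same for the moment, N m; "gripper_width": finger opening in mm; "gripper_force": force on a finger pad.
Only numpy, scipy, OpenCV 4.12 (cv2) and the standard library are available. Lean on these libraries where they do the work, as an engineer would, in place of code of your own. Each camera call takes 0.05 s, during which the arm holds its last target. There are 200 camera calls.

## Working session

There is one attempt and no reset: what is moved stays moved. The work goes in short steps, Python scripts to look and compute and a tool call to move; the robot and the scene stay as the last step left them, time stands still between calls to the robot, and variables do not carry over. Pictures are saved under pics/ and viewed, at most 10 in all, crops included, and the job is handed in when it is done.

Besides the shell and the picture viewer there is one more tool, called by a JSON object that holds its "fn" and its "kwargs". arm_command: Moves the arm, as the interface text tells. Its arguments: {"type":"object","properties":{"motion":{"type":"array"},"jaw":{"type":"number"},"newtons":{"type":"number"}},"required":["motion"]}

```bash
mkdir -p pics; cat > h.py <<'E'
import numpy as np,cv2
from workcell import env
def world(cam,px,d):
    m=env.camera_model(cam)
    p=np.array([(px[0]-m['cx'])/m['fx']*d,(px[1]-m['cy'])/m['fy']*d,d])
    return np.array(m['rotation'])@p+np.array(m['eye'])
def cloud(cam,D):
    m=env.camera_model(cam)
    v,u=np.mgrid[:480,:640]
    P=np.stack([(u-m['cx'])/m['fx']*D,(v-m['cy'])/m['fy']*D,D],-1)
    return P@np.array(m['rotation']).T+np.array(m['eye'])
E
python3 - <<'E'
from h import *
s=env.state();print(s)
for c in ['scene','side']:
    I,D=env.grab_frame(c);cv2.imwrite(f'pics/{c}0.png',I);np.save(c+'0.npy',cloud(c,D));print(c,env.camera_model(c)['eye'])
    P=cloud(c,D)
    for n in ['disc_case_mid','bar_case_mid','paste_jar_mid','tray_in']:
        for r in env.boxes_of(c,n)[:4]: 
            l,t,rr,b=[int(x) for x in r['bbox']]
            Q=P[t:b,l:rr][D[t:b,l:rr]>0]; Q=Q[Q[:,2]>15]
            print(n,r['score'].__round__(2),[l,t,rr,b],np.percentile(Q,[3,50,97],axis=0).round().tolist() if len(Q) else '')
E
```

```text
{'time_s': 0.0, 'qpos': array([-1.14671829e+00,  1.83511146e+01,  8.97082794e+01,  3.66264235e-04,
        7.20446248e+01, -1.14536395e+00]), 'qvel': array([ 0.00149363, -0.02587521, -0.0179908 , -0.09128631, -0.02593699,
       -0.00169523]), 'effort': array([-5.01459035e-04, -4.12465632e+01, -2.31973493e+01,  7.28826877e-02,
        4.58198413e-02, -1.41870069e-04]), 'ee_pos': array([5.74497806e+02, 4.71994306e-03, 2.27112860e+02]), 'ee_rot': array([-1.79896009e+02, -2.42738592e-03,  8.99985302e+01]), 'force': array([ 0.5010484 ,  1.27382439, -0.45527557]), 'torque': array([0.0376727 , 0.00145668, 0.02107765]), 'gripper_force': 0.0, 'gripper_width': 91.53097991759371}Traceback (most recent call last):
  File "<stdin>", line 4, in <module>
  File "h.py", line 11, in cloud
    return P@np.array(m['rotation']).T+np.array(m['eye'])
           ~~~~~~~~~~~~~~~~~~~~~~~~~~~^~~~~~~~~~~~~~~~~~~
ValueError: operands could not be broadcast together with shapes (480,640) (3,)
```

```bash
python3 - <<'E'
from h import *
for c in ['scene','side','wrist']: print(env.camera_model(c))
E
```

```text
{'fx': 563.3976971211765, 'fy': 563.3976971211765, 'cx': 311.2732642131206, 'cy': 238.48967734810242, 'eye': array([-445.68492338, -584.19174007,  617.56954412]), 'rotation': array([-117.04112893,    0.57290156,  -48.14150422])}
{'fx': 509.28411826690456, 'fy': 509.28411826690456, 'cx': 326.0701300612228, 'cy': 238.15374869564488, 'eye': array([-125.02085352, -637.59931446,  753.69025644]), 'rotation': array([-126.71967091,    0.8591178 ,  -34.35335222])}
{'fx': 384.1788425263899, 'fy': 384.1788425263899, 'cx': 317.9536806585111, 'cy': 239.55043665560981, 'hand_eye': array([[-4.11226601e-04, -9.70838533e-01, -2.39733965e-01,
         6.64564469e+01],
       [ 9.99999753e-01, -2.62619200e-04, -6.51829457e-04,
         2.49637727e-01],
       [ 5.69862412e-04, -2.39734173e-01,  9.70838401e-01,
        -1.56377607e+02],
       [ 0.00000000e+00,  0.00000000e+00,  0.00000000e+00,
         1.00000000e+00]])}
```

View pics/scene0.png

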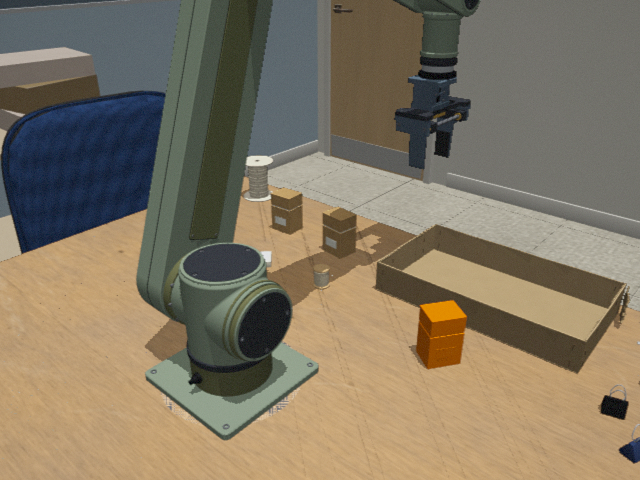

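The scene view shows the brown cases at about (287,210) and (340,232). The tray is at (500,290), the orange decoy at (441,335), and the jar is hidden behind the arm. The cameras' rotation is roll-pitch-yaw.

```bash
cat > h.py <<'E'
import numpy as np,cv2
from scipy.spatial.transform import Rotation as Ro
from workcell import env
def pose(cam):
    m=env.camera_model(cam)
    if 'eye' in m: return m,Ro.from_euler('xyz',m['rotation'],degrees=True).as_matrix(),np.array(m['eye'])
    s=env.state();R=Ro.from_euler('xyz',s['ee_rot'],degrees=True).as_matrix();H=m['hand_eye']
    return m,R@H[:3,:3],R@H[:3,3]+s['ee_pos']
def grab(cam,name):
    m,R,t=pose(cam);I,D=env.grab_frame(cam);cv2.imwrite(f'pics/{name}.png',I)
    v,u=np.mgrid[:480,:640]
    P=np.stack([(u-m['cx'])/m['fx']*D,(v-m['cy'])/m['fy']*D,D],-1)@R.T+t
    P[D<=0]=np.nan
    return I,P
def show(cam,P,names,zmin=15):
    for n in names:
        for r in env.boxes_of(cam,n)[:4]:
            l,t,rr,b=[max(0,int(x)) for x in r['bbox']]
            Q=P[t:b,l:rr].reshape(-1,3); Q=Q[Q[:,2]>zmin]
            print(n,round(r['score'],2),[l,t,rr,b],np.percentile(Q,[3,50,97],axis=0).round().tolist() if len(Q) else '')
E
python3 - <<'E'
from h import *
for c in ['scene','side','wrist']:
    I,P=grab(c,c+'1');np.save(c+'.npy',P);print(c)
    show(c,P,['disc_case_mid','paste_jar_mid','tray_in'])
E
```

```text
scene
disc_case_mid 0.6 [272, 187, 302, 235] [[425.0, 278.0, 18.0], [433.0, 293.0, 64.0], [474.0, 335.0, 98.0]]
tray_in 0.84 [375, 224, 629, 370] [[229.0, -424.0, 17.0], [371.0, -247.0, 46.0], [597.0, -25.0, 97.0]]
side
disc_case_mid 0.59 [294, 180, 324, 223] [[426.0, 276.0, 19.0], [440.0, 284.0, 68.0], [476.0, 333.0, 96.0]]
paste_jar_mid 0.69 [238, 168, 265, 202] [[350.0, 450.0, 18.0], [374.0, 464.0, 53.0], [405.0, 505.0, 68.0]]
tray_in 0.7 [361, 242, 607, 442] [[232.0, -425.0, 17.0], [398.0, -251.0, 46.0], [595.0, -27.0, 95.0]]
wrist
tray_in 0.62 [75, 234, 337, 387] [[381.0, -33.0, 27.0], [529.0, 21.0, 304.0], [579.0, 36.0, 315.0]]
```

View pics/side1.png

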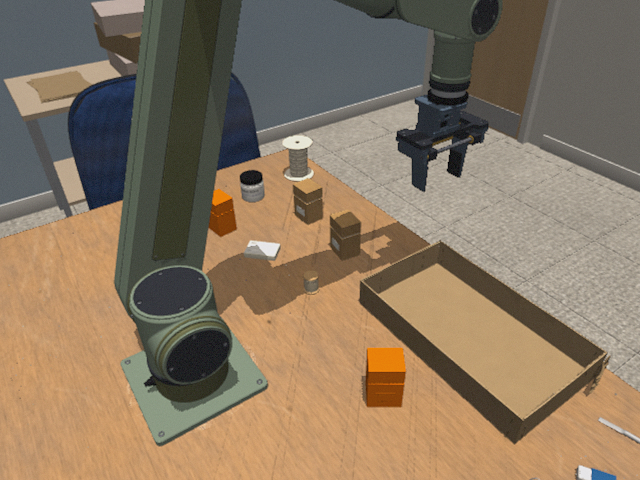

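View pics/wrist1.png

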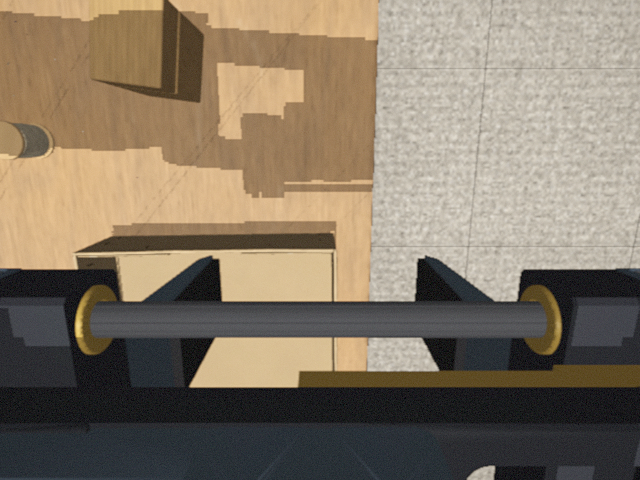

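Side view: brown cases at (308,202) and (345,235), jar at (252,187), and orange decoys at (222,213) and (385,378). The wrist view shows the near case at (145,50) and the table edge at column 375. Next I measure the footprints.

```bash
python3 - <<'E'
from h import *
for c in ['scene','side','wrist']:
    P=np.load(c+'.npy').reshape(-1,3);I=cv2.imread(f'pics/{c}1.png').reshape(-1,3).astype(int)
    for nm,(x0,x1,y0,y1) in {'A':(390,520,250,350),'B':(380,520,110,215)}.items():
        Q=P[(P[:,0]>x0)&(P[:,0]<x1)&(P[:,1]>y0)&(P[:,1]<y1)&(P[:,2]>12)&(P[:,2]<110)]
        T=Q[Q[:,2]>91].astype(np.float32)
        print(c,nm,len(Q),len(T))
        if len(T)>20: print('  top',np.median(T[:,2]),cv2.minAreaRect(T[:,:2]),np.percentile(T,[1,99],axis=0).round().tolist())
        if len(Q): print('  all',np.percentile(Q,[1,50,99],axis=0).round().tolist())
    t=(P[:,2]>-5)&(P[:,2]<5)&(P[:,1]>50)&(P[:,1]<350); print('edge x',np.percentile(P[t][:,0],99.9))
P=np.load('side.npy').reshape(-1,3)
for a,b,l in[(330,430,440),]:
    Q=P[(P[:,0]>320)&(P[:,0]<430)&(P[:,1]>430)&(P[:,1]<520)&(P[:,2]>10)];print('jar',np.percentile(Q,[1,99],axis=0).round())
for n,(x0,x1,y0,y1) in {'orange2':(260,400,320,440),'spool':(420,620,360,520)}.items():
    Q=P[(P[:,0]>x0)&(P[:,0]<x1)&(P[:,1]>y0)&(P[:,1]<y1)&(P[:,2]>10)];print(n,len(Q),np.percentile(Q,[1,99],axis=0).round())
Q=P[(P[:,2]>60)&(P[:,2]<72)&(P[:,1]<0)&(P[:,1]>-450)&(P[:,0]>200)];print('rim',np.percentile(Q,[1,99],axis=0).round(),cv2.minAreaRect(Q[:,:2].astype(np.float32)))
E
```

```text
scene A 1186 261Traceback (most recent call last):
  File "<stdin>", line 8, in <module>
cv2.error: OpenCV(4.12.0) /io/opencv/modules/imgproc/src/convhull.cpp:143: error: (-215:Assertion failed) total >= 0 && (depth == CV_32F || depth == CV_32S) in function 'convexHull'
```

```bash
python3 - <<'E'
from h import *
A=lambda T:cv2.minAreaRect(np.ascontiguousarray(T[:,:2],dtype=np.float32))
for c in ['scene','side','wrist']:
    P=np.load(c+'.npy').reshape(-1,3)
    for nm,(x0,x1,y0,y1) in {'A':(390,520,250,350),'B':(380,520,110,215)}.items():
        Q=P[(P[:,0]>x0)&(P[:,0]<x1)&(P[:,1]>y0)&(P[:,1]<y1)&(P[:,2]>12)&(P[:,2]<110)]
        T=Q[Q[:,2]>91]
        print(c,nm,len(Q),len(T))
        if len(T)>20: print('  top',np.median(T[:,2]),A(T),np.percentile(T,[1,99],axis=0).round().tolist())
        if len(Q): print('  all',np.percentile(Q,[1,50,99],axis=0).round().tolist())
    t=(P[:,2]>-5)&(P[:,2]<5)&(P[:,1]>50)&(P[:,1]<350); print('edge x',np.percentile(P[t][:,0],99.9) if t.any() else '')
P=np.load('side.npy').reshape(-1,3)
for n,(x0,x1,y0,y1) in {'jar':(320,430,430,520),'orange2':(260,400,320,440),'spool':(420,620,360,520)}.items():
    Q=P[(P[:,0]>x0)&(P[:,0]<x1)&(P[:,1]>y0)&(P[:,1]<y1)&(P[:,2]>10)];print(n,len(Q),np.percentile(Q,[1,99],axis=0).round())
Q=P[(P[:,2]>60)&(P[:,2]<72)&(P[:,1]<0)&(P[:,1]>-450)&(P[:,0]>200)];print('rim',np.percentile(Q,[1,99],axis=0).round(),A(Q))
E
```

```text
scene A 1186 261
  top 96.31432931208576 ((452.3674011230469, 310.1738586425781), (58.30083084106445, 65.05563354492188), 2.0817718505859375) [[426.0, 278.0, 91.0], [480.0, 340.0, 99.0]]
  all [[425.0, 277.0, 13.0], [433.0, 292.0, 63.0], [479.0, 339.0, 99.0]]
scene B 906 281
  top 96.72847254798216 ((443.38970947265625, 139.31532287597656), (61.92450714111328, 53.96089172363281), 86.01546478271484) [[415.0, 110.0, 92.0], [470.0, 167.0, 100.0]]
  all [[415.0, 110.0, 13.0], [422.0, 136.0, 70.0], [469.0, 169.0, 99.0]]
edge x 2652.1007321027537
side A 1018 275
  top 94.28630917364853 ((451.1105041503906, 306.64593505859375), (52.19631576538086, 63.13521957397461), 1.3247926235198975) [[426.0, 276.0, 91.0], [477.0, 337.0, 98.0]]
  all [[425.0, 275.0, 13.0], [440.0, 284.0, 67.0], [478.0, 336.0, 97.0]]
side B 651 305
  top 94.69922581678065 ((444.2306823730469, 137.353515625), (60.5219841003418, 51.576168060302734), 83.16223907470703) [[418.0, 111.0, 91.0], [470.0, 166.0, 98.0]]
  all [[415.0, 110.0, 15.0], [423.0, 136.0, 87.0], [469.0, 168.0, 97.0]]
edge x 629.5858628525364
wrist A 0 0
wrist B 8814 6099
  top 95.54665662901084 ((442.7005615234375, 136.78985595703125), (57.85675811767578, 50.89128875732422), 82.31963348388672) [[417.0, 111.0, 92.0], [470.0, 161.0, 97.0]]
  all [[417.0, 110.0, 16.0], [454.0, 137.0, 95.0], [471.0, 162.0, 97.0]]
edge x 628.9643801872487
jar 615 [[349. 449.  11.]
 [408. 508.  69.]]
orange2 181 [[260. 361.  11.]
 [273. 418.  98.]]
spool 644 [[513. 475.  12.]
 [590. 519. 106.]]
rim [[ 224. -426.   60.]
 [ 597.  -24.   71.]] ((408.32110595703125, -229.9900665283203), (378.3175964355469, 412.9669189453125), 0.6753934025764465)
```

{"fn": "arm_command", "kwargs": {"motion": [{"offset": [0.029,-0.04,0],"spin": 0.03},{"offset": [0.029,-0.04,0],"spin": 0.03},{"offset": [0.029,-0.04,0],"spin": 0.03},{"offset": [0.029,-0.04,0],"spin": 0.03},{"offset": [0.027,-0.042,0],"spin": 0}], "jaw": 0, "newtons": 10}}

```text
time_s: 1.27
ee_pos: [380.9, 155.7, 228.2]
ee_rot: [180.0, -0.0, 83.1]
force: [0.9, -0.0, 0.1]
gripper_width: 44.3
gripper_force: 0.0
```

{"fn": "arm_command", "kwargs": {"motion": [{"offset": [0,0,0],"spin": 0},{"offset": [0,0,0],"spin": 0}]}}

```text
time_s: 1.52
ee_pos: [382.6, 154.8, 228.3]
ee_rot: [179.9, -0.0, 83.2]
force: [0.4, 0.6, 0.2]
gripper_width: 24.3
gripper_force: 0.0
```

{"fn": "arm_command", "kwargs": {"motion": [{"offset": [-0.013,-0.01,0],"spin": 0},{"offset": [0,0,0.04],"spin": 0},{"offset": [0,0,0.04],"spin": 0},{"offset": [0,0,0.03],"spin": 0},{"offset": [0,0,0.019],"spin": 0}]}}

```text
time_s: 2.15
ee_pos: [369.8, 141.5, 97.5]
ee_rot: [-179.9, 0.1, 83.0]
force: [-0.3, -0.1, 0.1]
gripper_width: 0.3
gripper_force: 0.0
```

{"fn": "arm_command", "kwargs": {"motion": [{"offset": [0,0.015,0],"spin": 0},{"offset": [0,0.015,0],"spin": 0},{"offset": [0,0.015,0],"spin": 0},{"offset": [0,0.015,0],"spin": 0},{"offset": [0,0.015,0],"spin": 0}]}}

```text
time_s: 2.78
ee_pos: [446.4, 134.0, 99.2]
ee_rot: [180.0, -0.0, 83.1]
force: [0.7, 0.5, -0.3]
gripper_width: 0.7
gripper_force: 0.0
```

```bash
python3 - <<'E'
from h import *
I,P=grab('side','side2')
Q=P.reshape(-1,3)
Q=Q[(Q[:,0]>415)&(Q[:,0]<600)&(Q[:,1]>90)&(Q[:,1]<190)&(Q[:,2]>8)&(Q[:,2]<112)]
print(np.percentile(Q,[1,50,99],axis=0).round())
print(env.state()['ee_pos'],env.state()['gripper_width'])
cv2.imwrite('pics/side2c.png',cv2.resize(I[140:300,250:450],None,fx=3,fy=3))
E
```

```text
[[424.  98.  12.]
 [451. 109.  63.]
 [507. 162. 110.]]
[448.61902632 134.18213292  99.38516478] 0.5131883889845474
```

View pics/side2c.png

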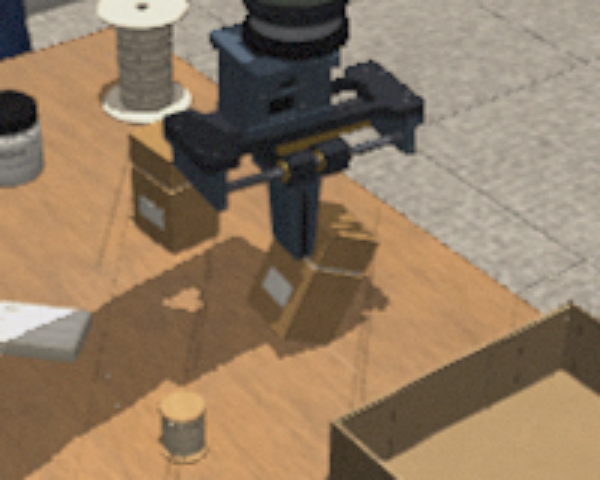

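The crop shows case B tilted about 25° against the closed fingers. I'll keep pushing.

{"fn": "arm_command", "kwargs": {"motion": [{"offset": [0,0.012,0],"spin": 0},{"offset": [0,0.012,0],"spin": 0},{"offset": [0,0.012,0],"spin": 0},{"offset": [0,0,0],"spin": 0},{"offset": [0,-0.03,-0.03],"spin": 0}]}}

```text
time_s: 3.45
ee_pos: [450.5, 133.1, 127.5]
ee_rot: [-179.8, 0.1, 83.1]
force: [-0.8, -0.5, 0.0]
gripper_width: 0.0
gripper_force: 0.0
```

```bash
python3 - <<'E'
from h import *
I,P=grab('side','side3')
Q=P.reshape(-1,3)
Q=Q[(Q[:,0]>415)&(Q[:,0]<620)&(Q[:,1]>80)&(Q[:,1]<190)&(Q[:,2]>8)&(Q[:,2]<75)]
print(np.percentile(Q,[1,50,99],axis=0).round())
print(env.state()['ee_pos'])
E
```

```text
[[468.  89.   9.]
 [508. 108.  46.]
 [565. 158.  51.]]
[447.60977079 133.62639979 131.41707945]
```

{"fn": "arm_command", "kwargs": {"motion": [{"offset": [0,-0.02,-0.03],"spin": -0.14},{"offset": [0.044,-0.011,0],"spin": 0},{"offset": [0.044,-0.011,0],"spin": 0},{"offset": [0.044,-0.01,0],"spin": 0},{"offset": [0.042,-0.01,0],"spin": 0}]}}

```text
time_s: 4.12
ee_pos: [384.8, 310.3, 159.0]
ee_rot: [180.0, -0.0, 91.2]
force: [-0.1, 1.0, -0.0]
gripper_width: 0.5
gripper_force: 0.0
```

{"fn": "arm_command", "kwargs": {"motion": [{"offset": [0,0,0.03],"spin": 0},{"offset": [0,0,0.03],"spin": 0}]}}

```text
time_s: 4.38
ee_pos: [385.2, 309.6, 98.4]
ee_rot: [180.0, -0.0, 91.2]
force: [-0.4, -1.1, 0.0]
gripper_width: 0.5
gripper_force: 0.0
```

{"fn": "arm_command", "kwargs": {"motion": [{"offset": [0,0.015,0],"spin": 0},{"offset": [0,0.015,0],"spin": 0},{"offset": [0,0.015,0],"spin": 0},{"offset": [0,0.015,0],"spin": 0},{"offset": [0,0.012,0],"spin": 0}]}}

```text
time_s: 5.0
ee_pos: [459.1, 310.4, 99.4]
ee_rot: [179.9, -0.0, 91.1]
force: [-0.5, 0.7, -0.9]
gripper_width: 0.2
gripper_force: 0.0
```

{"fn": "arm_command", "kwargs": {"motion": [{"offset": [0,0.012,0],"spin": 0},{"offset": [0,0.012,0],"spin": 0},{"offset": [0,0.008,0],"spin": 0},{"offset": [0,0,0],"spin": 0},{"offset": [0,-0.04,-0.03],"spin": 0}]}}

```text
time_s: 5.62
ee_pos: [449.5, 309.7, 127.1]
ee_rot: [-179.8, 0.1, 91.0]
force: [-0.5, 0.4, 0.6]
gripper_width: 0.6
gripper_force: 0.0
```

```bash
python3 - <<'E'
from h import *
I,P=grab('side','side4')
for y0,y1 in[(80,190),(250,370)]:
    Q=P.reshape(-1,3)
    Q=Q[(Q[:,0]>415)&(Q[:,0]<625)&(Q[:,1]>y0)&(Q[:,1]<y1)&(Q[:,2]>8)&(Q[:,2]<75)]
    print(np.percentile(Q,[1,50,99],axis=0).round())
print(env.state()['ee_pos'])
E
```

```text
[[468.  89.   8.]
 [509. 108.  46.]
 [564. 157.  52.]]
[[478. 279.   9.]
 [518. 293.  44.]
 [577. 341.  52.]]
[444.9965441  309.92927926 131.61352702]
```

{"fn": "arm_command", "kwargs": {"motion": [{"offset": [0,-0.02,-0.06],"spin": 0},{"offset": [0,0,-0.06],"spin": 0},{"offset": [0,0,0],"spin": 0}]}}

```text
time_s: 6.05
ee_pos: [431.4, 311.4, 253.7]
ee_rot: [179.5, -0.4, 91.2]
force: [-0.0, -0.3, -0.9]
gripper_width: 0.3
gripper_force: 0.0
```

```bash
python3 - <<'E'
from h import *
I,P=grab('scene','scene5');J,P2=grab('side','side5')
a=cv2.resize(I[170:270,250:400],None,fx=4,fy=4,interpolation=cv2.INTER_CUBIC);b=cv2.resize(J[160:260,270:420],None,fx=4,fy=4,interpolation=cv2.INTER_CUBIC)
cv2.imwrite('pics/c5.png',cv2.resize(np.vstack([a,b]),(450,600)))
E
```

```text
(no output)
```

View pics/c5.png

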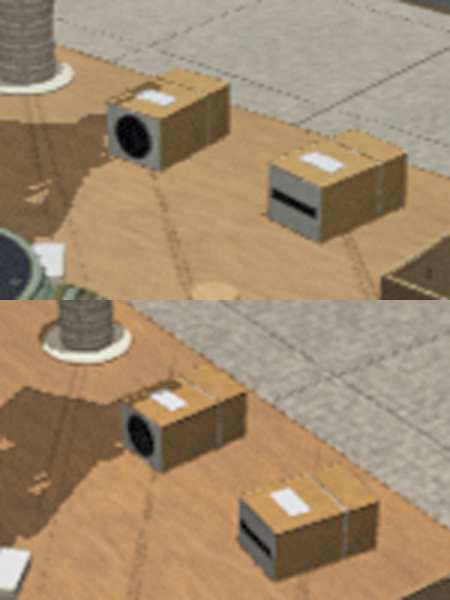

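The disc is on the left case (crop pixel (132,135)) and the bar on the right one (295,200). I'll turn the gripper, open it, and move over the disc case.

{"fn": "arm_command", "kwargs": {"motion": [{"offset": [0,0,0],"spin": 0.18},{"offset": [0,0,0],"spin": 0.18},{"offset": [0,0,0],"spin": 0.18},{"offset": [0,0,0],"spin": 0.18},{"offset": [0,0,0],"spin": 0.18}], "jaw": 0.09}}

```text
time_s: 6.78
ee_pos: [428.8, 309.1, 245.8]
ee_rot: [-180.0, 0.3, 39.2]
force: [-0.6, -0.2, 0.3]
gripper_width: 47.5
gripper_force: 0.0
```

{"fn": "arm_command", "kwargs": {"motion": [{"offset": [0,0,0],"spin": 0.18},{"offset": [0,0,0],"spin": 0.18},{"offset": [0,0,0],"spin": 0.18},{"offset": [0,0,0],"spin": 0.13},{"offset": [0.05,0,0],"spin": 0.0}]}}

```text
time_s: 7.4
ee_pos: [477.1, 310.5, 246.4]
ee_rot: [179.9, 0.3, 1.3]
force: [0.2, 1.4, 0.6]
gripper_width: 90.0
gripper_force: 0.0
```

{"fn": "arm_command", "kwargs": {"motion": [{"offset": [0.04,0,0.04],"spin": 0},{"offset": [0,0,0],"spin": 0},{"offset": [0,0,0],"spin": 0}]}}

```text
time_s: 7.78
ee_pos: [518.7, 311.3, 206.9]
ee_rot: [179.9, 0.2, 1.2]
force: [-0.6, -0.5, 0.1]
gripper_width: 90.0
gripper_force: 0.0
```

```bash
python3 - <<'E'
from h import *
s=env.state();print(s['ee_pos'],s['ee_rot'],s['qpos'],s['gripper_width'])
for c in ['wrist','side','scene']:
    I,P=grab(c,c+'6');Q=P.reshape(-1,3)
    for y0,y1 in[(80,190),(250,370)]:
        T=Q[(Q[:,0]>460)&(Q[:,0]<600)&(Q[:,1]>y0)&(Q[:,1]<y1)&(Q[:,2]>44)&(Q[:,2]<57)]
        if len(T)>30: print(c,len(T),np.median(T[:,2]).round(1),cv2.minAreaRect(np.ascontiguousarray(T[:,:2],dtype=np.float32)),np.percentile(T,[1,99],axis=0).round().tolist())
    T=Q[(Q[:,2]>61)&(Q[:,2]<71)&(Q[:,1]<0)&(Q[:,1]>-450)&(Q[:,0]>330)&(Q[:,0]<640)]
    if len(T)>30:print('tray',cv2.minAreaRect(np.ascontiguousarray(T[:,:2],dtype=np.float32)))
E
```

```text
[518.73484176 311.32700704 206.85637479] [179.9150059    0.19376417   1.18135063] [2.98717502e+01 2.18806891e+01 8.73216891e+01 1.95251186e-02
 7.10084015e+01 1.18683868e+02] 90.01104415001157
wrist 7511 49.8 ((518.0454711914062, 128.89328002929688), (61.35444259643555, 96.28172302246094), 82.5511474609375) [[475.0, 97.0, 45.0], [567.0, 163.0, 52.0]]
wrist 8192 49.6 ((526.5152587890625, 316.3128356933594), (96.7261962890625, 60.13496398925781), 3.5187814235687256) [[480.0, 286.0, 48.0], [574.0, 346.0, 51.0]]
side 643 48.5 ((518.9229736328125, 124.93072509765625), (65.8355484008789, 98.74259948730469), 82.8427505493164) [[470.0, 91.0, 44.0], [567.0, 157.0, 52.0]]
side 473 48.4 ((528.586181640625, 312.60528564453125), (101.73918151855469, 64.28968048095703), 4.885770797729492) [[479.0, 281.0, 44.0], [576.0, 344.0, 52.0]]
tray ((480.6191711425781, -228.55735778808594), (234.16026306152344, 412.3729553222656), 0.745430052280426)
scene 561 50.8 ((520.2674560546875, 126.44380187988281), (64.94781494140625, 103.01668548583984), 83.97097778320312) [[469.0, 92.0, 44.0], [567.0, 158.0, 54.0]]
scene 450 50.8 ((527.1585693359375, 314.8591003417969), (99.82074737548828, 67.08170318603516), 2.8498079776763916) [[479.0, 281.0, 44.0], [576.0, 345.0, 54.0]]
tray ((481.56298828125, -228.86427307128906), (236.7589111328125, 415.32269287109375), 0.6945361495018005)
```

{"fn": "arm_command", "kwargs": {"motion": [{"offset": [0.007,-0.004,0.04],"spin": -0.04},{"offset": [0,0,0.045],"spin": 0},{"offset": [0,0,0.045],"spin": 0},{"offset": [0,0,0.035],"spin": 0},{"offset": [0,0,0.018],"spin": 0}]}}

```text
time_s: 8.55
ee_pos: [525.8, 315.8, 24.6]
ee_rot: [180.0, 0.1, 3.5]
force: [0.2, -0.0, 0.4]
gripper_width: 89.9
gripper_force: 0.0
```

{"fn": "arm_command", "kwargs": {"motion": [{"offset": [0,0,0],"spin": 0},{"offset": [0,0,0],"spin": 0},{"offset": [0,0,0],"spin": 0},{"offset": [0,0,0],"spin": 0},{"offset": [0,0,0],"spin": 0}], "jaw": 0.045, "newtons": 12}}

```text
time_s: 9.18
ee_pos: [527.6, 316.4, 26.8]
ee_rot: [-179.9, -0.1, 3.5]
force: [-1.3, 0.3, 5.5]
gripper_width: 59.8
gripper_force: 12.0
```

{"fn": "arm_command", "kwargs": {"motion": [{"offset": [0,0,-0.02],"spin": 0},{"offset": [0,0,-0.04],"spin": 0},{"offset": [0,0,-0.045],"spin": 0},{"offset": [0,0,-0.045],"spin": 0}]}}

```text
time_s: 9.68
ee_pos: [526.4, 315.6, 176.4]
ee_rot: [180.0, 0.0, 3.5]
force: [0.5, 0.1, -1.6]
gripper_width: 59.8
gripper_force: 12.0
```

{"fn": "arm_command", "kwargs": {"motion": [{"offset": [-0.006,0.045,0],"spin": 0},{"offset": [-0.006,0.045,0],"spin": 0},{"offset": [-0.006,0.045,0],"spin": 0},{"offset": [-0.006,0.045,0],"spin": 0},{"offset": [-0.006,0.045,0],"spin": 0}]}}

```text
time_s: 10.3
ee_pos: [510.0, 88.0, 175.2]
ee_rot: [180.0, 0.0, 3.5]
force: [0.8, -0.1, -0.7]
gripper_width: 59.9
gripper_force: 12.0
```

{"fn": "arm_command", "kwargs": {"motion": [{"offset": [-0.006,0.045,0],"spin": 0},{"offset": [-0.006,0.045,0],"spin": 0},{"offset": [-0.006,0.045,0],"spin": 0},{"offset": [-0.006,0.045,0],"spin": 0},{"offset": [-0.006,0.045,0],"spin": 0}]}}

```text
time_s: 10.92
ee_pos: [493.7, -138.4, 175.2]
ee_rot: [-180.0, 0.0, 3.5]
force: [0.1, 0.8, -0.6]
gripper_width: 59.6
gripper_force: 12.0
```

{"fn": "arm_command", "kwargs": {"motion": [{"offset": [-0.006,0.045,0],"spin": 0},{"offset": [-0.006,0.045,0],"spin": 0},{"offset": [0,0,0],"spin": 0},{"offset": [0,0,0],"spin": 0}]}}

```text
time_s: 11.42
ee_pos: [487.3, -227.0, 175.0]
ee_rot: [-179.9, 0.0, 3.5]
force: [-0.2, 0.9, -0.7]
gripper_width: 59.9
gripper_force: 12.0
```

```bash
python3 - <<'E'
from h import *
s=env.state();print(s['ee_pos'],s['ee_rot'],s['gripper_width'],s['gripper_force'])
I,P=grab('side','side7')
Q=P.reshape(-1,3)
T=Q[(Q[:,0]>410)&(Q[:,0]<560)&(Q[:,1]>-265)&(Q[:,1]<-180)&(Q[:,2]>110)&(Q[:,2]<170)];print(np.percentile(T,[1,99],axis=0).round() if len(T) else 0)
cv2.imwrite('pics/c7.png',I)
E
```

```text
[ 487.30026368 -227.03622836  174.98947573] [-1.79942784e+02  3.28832142e-02  3.45075755e+00] 59.920502450837766 11.997763216495514
[[ 437. -264.  148.]
 [ 535. -205.  170.]]
```

View pics/c7.png

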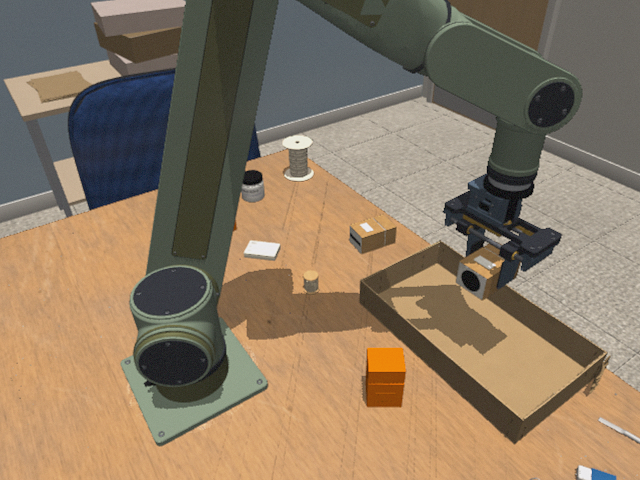

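The picture shows the disc case held level over the tray at (478,272), with the bar case still lying at (372,234). I'll lower it and release.

{"fn": "arm_command", "kwargs": {"motion": [{"offset": [0,0,0.04],"spin": 0},{"offset": [0,0,0.04],"spin": 0},{"offset": [0,0,0.04],"spin": 0},{"offset": [0,0,0.018],"spin": 0},{"offset": [0,0,0.004],"spin": 0}]}}

```text
time_s: 12.1
ee_pos: [487.1, -225.9, 32.2]
ee_rot: [-179.9, 0.1, 3.6]
force: [-0.8, -0.4, 0.0]
gripper_width: 59.9
gripper_force: 12.0
```

{"fn": "arm_command", "kwargs": {"motion": [{"offset": [0,0,0.002],"spin": 0},{"offset": [0,0,0],"spin": 0}]}}

```text
time_s: 12.35
ee_pos: [488.4, -227.5, 32.2]
ee_rot: [179.9, -0.1, 3.5]
force: [-0.3, -0.4, -0.7]
gripper_width: 60.2
gripper_force: 12.0
```

{"fn": "arm_command", "kwargs": {"motion": [{"offset": [0,0,0],"spin": 0},{"offset": [0,0,0],"spin": 0},{"offset": [0,0,0],"spin": 0},{"offset": [0,0,0],"spin": 0}], "jaw": 0.09}}

```text
time_s: 12.85
ee_pos: [487.7, -227.6, 31.4]
ee_rot: [180.0, -0.0, 3.5]
force: [0.5, 0.3, 0.3]
gripper_width: 89.9
gripper_force: 0.0
```

{"fn": "arm_command", "kwargs": {"motion": [{"offset": [0,0,-0.03],"spin": 0},{"offset": [0,0,-0.05],"spin": 0},{"offset": [0,0,-0.05],"spin": 0},{"offset": [0,0,-0.04],"spin": 0},{"offset": [0,0,0],"spin": 0}]}}

```text
time_s: 13.48
ee_pos: [489.4, -228.4, 204.8]
ee_rot: [179.8, -0.4, 3.5]
force: [0.8, 0.2, -0.8]
gripper_width: 89.9
gripper_force: 0.0
```

```bash
python3 - <<'E'
from h import *
s=env.state();print(s['ee_pos'])
I,P=grab('side','side8')
Q=P.reshape(-1,3)
for y0,y1 in[(-280,-170),(80,190)]:
    T=Q[(Q[:,0]>410)&(Q[:,0]<580)&(Q[:,1]>y0)&(Q[:,1]<y1)&(Q[:,2]>12)&(Q[:,2]<110)];print(np.percentile(T,[1,50,99],axis=0).round())
T=Q[(Q[:,0]>320)&(Q[:,0]<430)&(Q[:,1]>430)&(Q[:,1]<520)&(Q[:,2]>10)];print('jar',np.percentile(T,[1,99],axis=0).round())
E
```

```text
[ 489.4346822  -228.4131936   204.77189031]
[[ 438. -264.   13.]
 [ 474. -240.   50.]
 [ 535. -202.   54.]]
[[468.  90.  13.]
 [509. 109.  46.]
 [565. 157.  51.]]
jar [[349. 449.  12.]
 [408. 510.  69.]]
```

View pics/side8.png

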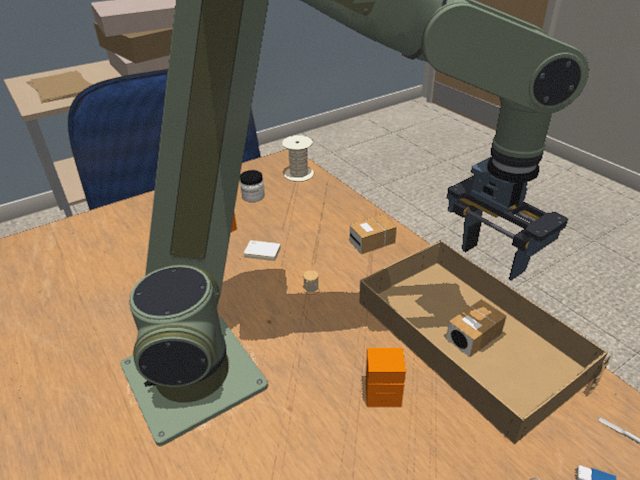

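The disc case lies in the tray at (475,328), the bar case on its back at (372,234), and the jar hasn't moved.

```bash
python3 -c "
from workcell import env
print(env.job_done())"
```

```text
the job is handed in; nothing more can be done
None
```

I tipped both cases onto their backs, laid the disc-stamped case in the tray, left the bar-stamped one where it fell, kept the jar unmoved, and handed the job in at about 13.5 s; no verdict came back.

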